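# Weigh the tablet jar on the bench balance

### The job

Weigh the amber jar: stack ring weights one at a time over the pin of the empty pan until the beam comes off its stop with the jar's side still a little low, then slide the brass poise along its bar until the beam floats level by itself. Handle the balance gently, feel for the loose pin rather than pressing hard on it, leave weights you do not need on their stand, and do not disturb the other things on the bench.

Things in the scene. Friction and masses are not known exactly. Their poses are not given: they have to be found in the camera images.
- balance: White bench balance, fixed. Origin: centre of its underside, below the pivot. The beam lies along its y, pivot 65 mm up. At -y 150 mm is the empty weight pan, at +y the jar's pan. The poise's bar runs parallel to the beam, 75 mm to the -x side. Needle and white plate at the pivot reach 173 mm up. Delicate: keep all pushes on it together (by finger or through a weight) well under 15 N
- jar: Amber jar with white cap, dia 72 x 92 mm, clipped on the load pan (stays there); origin under its centre. Weighs somewhere from 0.36 to 0.43 kg
- beam (a joint): Beam angle, rad: 0 level, negative = jar side low, stops at -0.12 and +0.12. Pans stay horizontal and ride up and down 150 mm from the pivot. A spring of 1.35 N m/rad makes the free beam's angle proportional to the missing weight: about 0.011 rad per 10 g on the pan, so on the stop from about 110 g. Swings for about 1 s when disturbed
- pan_mid (a point): Nominal middle of the weight pan, on its upper face (steel disc, dia 92 mm, no rim); moves with the beam, its y along the beam. The pan has an upright brass pin, dia 10 mm, 46 mm tall, blunt tip. Pan and pin sit loosely on their carrier: anywhere within 10 mm of this point either way along y, not measured; they shift only if pushed with over 5 N
- rider (a joint): Position of the poise along its bar, m: 0 beside the pivot, growing towards the weight pan (balance -y), up to 0.13. Slides with about 1 N of friction and stays where it is left. The poise weighs 250 g: each 10 mm outwards counts as 16.7 g on the weight pan (about 0.018 rad of the free beam)
- rider_top (a point): Top centre of the upright black post on the poise (post dia 14 mm, its lower end 46 mm below this point on a brass block 26 mm square and 24 mm high). Push the post sideways along the bar
- stand: Fixed wooden block 220 x 85 x 50 mm (x, y, z), origin under its centre; the three ring weights lie on its top in a row along its x
- weight0: Steel ring weight, 150 g, outer dia 44 mm, hole dia 13 mm, 14 mm high; origin at the centre of its underside; z up along the hole. The three are equal
- weight1: Steel ring weight, 150 g, outer dia 44 mm, hole dia 13 mm, 14 mm high; origin at the centre of its underside; z up along the hole. The three are equal
- weight2: Steel ring weight, 150 g, outer dia 44 mm, hole dia 13 mm, 14 mm high; origin at the centre of its underside; z up along the hole. The three are equal
- pillbottle: Bystander, loose: amber pill jar dia 44 x 75 mm; origin under its centre
- vial: Bystander, loose: small clear vial with blue cap, dia 30 x 60 mm; origin under its centre
- carton: Bystander, loose: white paper carton 60 x 120 x 50 mm; origin under its centre
- dish: Bystander, loose: steel bowl dia 120 x 40 mm; origin under its centre
- spray: Bystander, loose: blue spray bottle dia 60 x 170 mm; origin under its centre
- otoscope: Bystander, loose: black otoscope handle lying down, 140 x 28 x 28 mm; origin under its centre
Not all that is in view belongs to the job. What is shaped like the weight0 but blue or green is not meant.

How it is judged:
By the outcome, as a careful person would: the job done as asked, in the order asked, and still so for the second after the job is handed in, with the robot touching nothing.
It also fails if it takes over 72 s, if anything falls off the work surface, if the arm or the gripper's body presses on something with over 40 N, if the wrist force passes 120 N, or if a joint passes its speed limit or range.

### The arm

A 6-joint arm with a two-finger parallel gripper is mounted at the origin on the work surface. World frame = base frame: x ahead of the robot, y to its left, z up, the work surface at z = 0. Lengths are in mm, angles in rad, forces in N, time in s.
With the tool pointing down it reaches from about 275 to 1000 mm from the base axis. Payload 8.4 kg.
Tool frame: the origin (TCP) lies at the very end of the fingers, on their centre line; the grasp point (between the pads) lies 19 mm behind it; z points along the fingers, y is the line along which they close (so a half turn about z gives the same grasp; the last joint's range is limited). The gripper opens to 85 mm and grips with 20 to 120 N. Pads are 22 mm wide; open, the fingers measure 114 mm over their backs; the gripper's body (76 mm by 85 mm) begins 54 mm behind the grasp point. The pads swing forward as they close: fully open they stand 13 mm farther back than shut.
Start: joints at [-1.329, 0.353, 1.633, -0, 1.155, -0.002], TCP at [150.868, -606.52, 231.281] pointing down, gripper open.
Joint ranges: [-2.63, 2.63], [-0.92, 2.1], [0.06, 2.66], [-1.3, 4.44], [0, 2.69], [-3.02, 3.02]. Speed limits (rad/s): [2.22, 2.22, 2.79, 3.14, 3.14, 3.14].

### API

Orientations are given as [roll, pitch, yaw] about the fixed x, y, z axes, in that order (R = Rz(yaw) Ry(pitch) Rx(roll)).
In Python, from rig import sensors, grab_frame, camera_params, order gives the robot as it stands. The module is installed in compiled form; this text tells all that it offers.
- The arm moves only by the tool move_arm, never from a script. Its argument "motion" is a list of rows, each a list of 7 numbers: the turn, a rotation vector about the tool's x, y, z in parts of the range, where 1.0 means pi/2 rad, then the shift along the tool's x, y, z in shares of 1 m (1.0 is 1 m), then the finger opening in m, from 0 to 0.0854. A call has 1 to 8 rows; each row is the pose to reach, as a shift and turn from the pose commanded when the call began, along the tool's axes at that moment; what a row does not reach only later rows make up. A row lasts 1/8 s, in which the tool goes at most 62.5 mm and 10.7 degrees, less where a joint would pass 70% of its speed; a pose out of reach is approached as far as the arm can. A shift or turn number past 1, either way, is cut back to 1. A call with a gripper value outside its range is refused whole. The fingers move at their own pace and stop on an object; "grip_force" is the grip in N (left out, the last holds). Time passes only in rows, so rows that repeat a pose let the fingers close. It gives the time, the measured TCP pose, the force, the opening and the grip force at its end, in the units of the state.
- sensors.sense(): the state, without advancing time (a new reading comes with each control period).
- grab_frame(name): name is "scene" or "side" or "wrist"; returns (picture, depth): 400x640x3 uint8, red, green, blue; 400x640 float32, mm along the optical axis (not along the pixel's ray), 0 where there is no reading.
- camera_params(name): a dict with "camera_matrix" (3x3 intrinsics, pixels), "world_from_camera" (4x4, takes a point from camera to world coordinates). Camera axes: x right, y down, z forward; pixel columns grow to the right and rows downward; lengths in mm; the calibration is good to about 2 mm. A picture is of the moment at which its call begins: read the wrist's pose just before it. camera_params takes no time and is no camera call; for the wrist camera it gives the pose at the moment of the call.
- order.sign_off(): hands the job in; it is judged then, once.
The state is a dict: "clock": time; "qpos": joint angles; "qvel": joint speeds; "joint_efforts": joint torques, N m; "eef_pos": TCP position; "tcp_rot": TCP orientation; "contact_force": force on the tool from outside, world axes, zero at the start; "wrist_torque": the same for the moment, N m; "opening": opening from 0.0 (shut) to 1.0 (fully open); "grasp_force": force on a finger pad.
Only numpy, scipy, OpenCV 4.12 (cv2) and the standard library are available. Lean on these libraries where they do the work, as an engineer would, in place of code of your own. Each camera call takes 0.05 s, during which the arm holds its last target. There are 200 camera calls.

## Working session

There is one attempt and no reset: what is moved stays moved. The work goes in short steps, Python scripts to look and compute and a tool call to move; the robot and the scene stay as the last step left them, time stands still between calls to the robot, and variables do not carry over. Pictures are saved under pics/ and viewed, at most 10 in all, crops included, and the job is handed in when it is done.

Besides the shell and the picture viewer there is one more tool, called after "Call:" as a command line: name --pt "numbers of a row" for each row, then --argument value for the rest. move_arm: Moves the arm, as the interface text tells. Its arguments: {"type":"object","properties":{"motion":{"type":"array","items":{"type":"array","items":{"type":"number"}}},"grip_force":{"type":"number"}},"required":["motion"]}

```bash
mkdir -p pics; cat > h.py <<'E'
import numpy as np, cv2
from rig import sensors, grab_frame, camera_params, order
def pts(name,d,P=None):
    P=P or camera_params(name);K=P["camera_matrix"];T=np.array(P["world_from_camera"]);K=np.array(K)
    v,u=np.mgrid[0:d.shape[0],0:d.shape[1]]
    c=np.stack([(u-K[0,2])/K[0,0]*d,(v-K[1,2])/K[1,1]*d,d],-1)
    return c@T[:3,:3].T+T[:3,3]
def ray(name,u,v,z):
    P=camera_params(name);K=np.array(P["camera_matrix"]);T=np.array(P["world_from_camera"])
    r=T[:3,:3]@np.array([(u-K[0,2])/K[0,0],(v-K[1,2])/K[1,1],1]);o=T[:3,3]
    return o+r*(z-o[2])/r[2]
def snap(name):
    P=camera_params(name);i,d=grab_frame(name);np.savez(f'{name}.npz',i=i,d=d,p=pts(name,d,P));return i,d
E
python3 - <<'E'
from h import *
print(sensors.sense())
for n in("scene","side"):
    i,d=snap(n); cv2.imwrite(f'pics/{n}0.png',i[:,:,::-1]); P=camera_params(n);print(n,np.round(P["world_from_camera"],3).tolist(),P["camera_matrix"])
E
```

```text
{'clock': 0.0, 'qpos': array([-1.32939971e+00,  3.53665257e-01,  1.63414265e+00,  3.69043615e-05,
        1.15518754e+00, -2.38456943e-03]), 'qvel': array([0.00087423, 0.00081466, 0.00064281, 0.0021268 , 0.00060669,
       0.00103024]), 'joint_efforts': array([-1.06972162e-03, -6.05255198e+01, -3.42062688e+01, -1.41385408e-04,
        9.39987134e-03,  1.57865435e-05]), 'eef_pos': array([ 150.76488449, -606.05083303,  230.54734919]), 'tcp_rot': array([-3.14018995e+00, -3.70867312e-05,  2.43766235e-01]), 'contact_force': array([ 0.60851021, -0.51016021, -1.16299149]), 'wrist_torque': array([-0.01885468,  0.07713494, -0.0388623 ]), 'grasp_force': 0.0, 'opening': 1.0023577726783792}
scene [[-0.682, 0.524, -0.511, 1124.629], [0.732, 0.491, -0.472, 516.693], [0.004, -0.696, -0.718, 913.574], [0.0, 0.0, 0.0, 1.0]] [[401.20205101   0.         316.96581693]
 [  0.         401.20205101 208.64876526]
 [  0.           0.           1.        ]]
side [[0.974, -0.178, 0.137, 427.996], [-0.225, -0.746, 0.627, -684.759], [-0.009, -0.642, -0.767, 896.625], [0.0, 0.0, 0.0, 1.0]] [[389.3866578    0.         321.22248635]
 [  0.         389.3866578  198.34132788]
 [  0.           0.           1.        ]]
```

View pics/scene0.png

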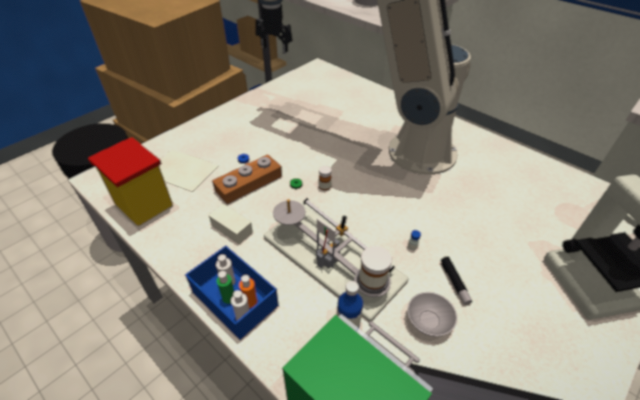

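View pics/side0.png

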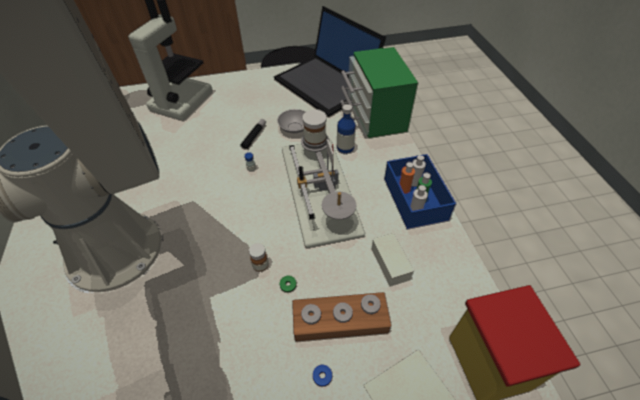

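The scene view shows the stand with rings at about (230,181), (246,170) and (264,161), and the pan at (289,212). In the side view the rings are at (311,314), (343,312) and (371,303), the pan is at (339,205), and there are black posts at (301,175) and (312,218).

```bash
python3 - <<'E'
from h import *
for n in("scene","side"):
    f=np.load(n+'.npz');i,p=f['i'],f['p'];h=cv2.cvtColor(i,cv2.COLOR_RGB2HSV)
    print(n)
    # stand
    roi=np.zeros(i.shape[:2],bool)
    if n=="side": roi[285:350,285:400]=1
    else: roi[145:205,205:290]=1
    m=roi&(p[...,2]>40)&(p[...,2]<90)
    q=p[m];r=cv2.minAreaRect(q[:,:2].astype(np.float32));print('stand',r,np.percentile(q[:,2],[5,50,95]))
    g=m&(h[...,1]<70)
    k,l,s,c=cv2.connectedComponentsWithStats(g.astype(np.uint8))
    for j in range(1,k):
        if s[j,4]>20:
            q=p[l==j];r=cv2.minAreaRect(q[:,:2].astype(np.float32));print(' ring',c[j],s[j,4],np.round(q.mean(0),1),np.round(np.median(q[:,2]),1),np.round(r[0],1),np.round(r[1],1), 'ray64', ray(n,*c[j],64).round(1))
    if n=="side": roi=np.s_[185:235,315:365]
    else: roi=np.s_[195:235,265:310]
    q=p[roi].reshape(-1,3); hist=np.histogram(q[:,2],bins=np.arange(-5,140,5));print(hist[0])
    s=4;u=i[120:260,260:400] if n=="side" else i[180:320,250:420]
    cv2.imwrite(f'pics/{n}1.png',cv2.resize(u[:,:,::-1],None,fx=4,fy=4,interpolation=cv2.INTER_CUBIC))
E
```

```text
scene
stand ((564.404296875, -331.344482421875), (258.2346496582031, 115.87156677246094), 1.142573595046997) [44.31217942 51.3261645  65.98470561]
 ring [263.14018692 161.34579439] 107 [ 480.8 -323.4   62.8] 63.8 [ 473.1 -332.8] [67.9 38. ] ray64 [ 481.8 -322.2   64. ]
 ring [244.54782609 169.76521739] 115 [ 551.1 -335.1   62.9] 63.9 [ 548.5 -344.6] [58.7 41.1] ray64 [ 551.9 -333.9   64. ]
 ring [229.33333333 180.83333333] 114 [ 619.1 -328.    63.4] 64.2 [ 618.1 -330.3] [39.8 37. ] ray64 [ 619.5 -327.3   64. ]
[189 368   4   0 137 300   3   0   0   0   0   0   0   0   0   9  24  69
  32   9  13 452 141   3   5   2   4   5]
side
stand ((546.6950073242188, -332.31768798828125), (86.57377624511719, 220.1565399169922), 82.10115814208984) [46.64112944 50.56160729 65.15158014]
 ring [370.11469534 303.71684588] 279 [ 615.2 -333.4   63.2] 63.9 [ 615.9 -331.8] [43.6 44.1] ray64 [ 615.  -333.9   64. ]
 ring [342.36426117 312.01718213] 291 [ 548.7 -338.    63. ] 63.7 [ 549.2 -337.8] [42.2 42.5] ray64 [ 548.6 -338.5   64. ]
 ring [310.68813559 313.56949153] 295 [ 478.8 -325.3   63. ] 63.7 [ 477.4 -322.7] [42.8 48. ] ray64 [ 478.7 -325.8   64. ]
[156 223   4   2 482 743  13  15  11  12   8   1   0   0   2   3  25  19
   0   0  13 620  97   5   5   2   3   5]
```

View pics/side1.png

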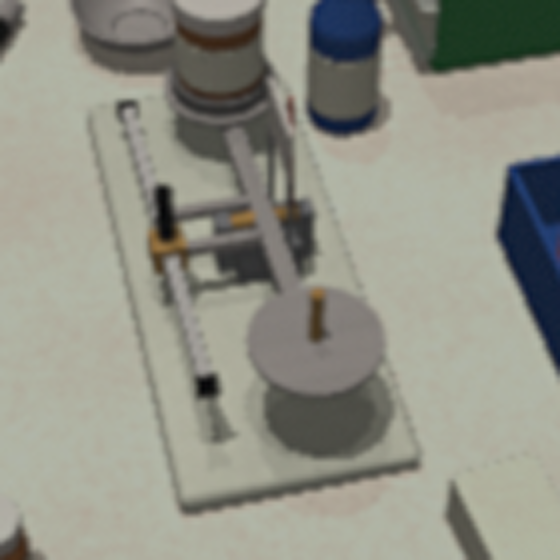

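The crop shows the pan (centre about (316,340) in the crop), its pin from (316,335) to (318,293), and the poise beside the pivot at crop (165,245). I'll measure these next.

```bash
python3 - <<'E'
from h import *
for n in("scene","side"):
    f=np.load(n+'.npz');i,p=f['i'],f['p'];h=cv2.cvtColor(i,cv2.COLOR_RGB2HSV)
    print(n)
    roi=np.zeros(i.shape[:2],bool)
    if n=="side": roi[185:235,315:365]=1
    else: roi[195:235,270:308]=1
    m=roi&(p[...,2]>96)&(p[...,2]<110)
    k,l,s,c=cv2.connectedComponentsWithStats(m.astype(np.uint8));j=1+np.argmax(s[1:,4]);m=l==j
    ct=max(cv2.findContours(m.astype(np.uint8),0,1)[0],key=len);z=np.median(p[m][:,2])
    w=np.array([ray(n,*x,z)[:2] for x in ct[:,0].astype(float)],np.float32)
    print('pan z',z,cv2.minEnclosingCircle(w),cv2.fitEllipse(w))
    # pin: brass colour
    b=roi&(h[...,1]>100)&(h[...,0]<30)&(p[...,2]>108)
    v,u=np.nonzero(b);print('pin px',[(a,uu.min(),uu.max(),) for a in sorted(set(v)) for uu in [u[v==a]]]); print(np.round(p[b],0).tolist()[::4])
    # base plate: z 5..25 region
    if n=="side": bb=(260,120,400,260)
    else: bb=(250,190,420,320)
    # brass & black of poise
    roi=np.zeros(i.shape[:2],bool)
    if n=="side": roi[160:192,293:308]=1
    else: roi[210:240,335:355]=1
    k=roi&(i.max(2)<60);v,u=np.nonzero(k);print('post',u.mean(),v.min(),v.max(),np.percentile(p[k],[5,50,95],axis=0).round(0).tolist())
    k=roi&(h[...,1]>110)&(h[...,0]<30)&(i.max(2)>90);v,u=np.nonzero(k);print('block',u.mean(),v.mean(),np.percentile(p[k],[5,50,95],axis=0).round(0).tolist())
n='side'
for c in [(90,110),(185,505),(418,462)]: print(ray(n,c[0]/4+260,c[1]/4+120,15).round(1))
print('ends of bar',[ray(n,c[0]/4+260,c[1]/4+120,z).round(0) for c,z in (((127,105),70),((207,385),70))])
E
```

```text
scene
pan z 103.60932286924015 ((611.480224609375, -66.23035430908203), 47.444576263427734) ((612.875, -64.31548309326172), (88.30166625976562, 90.90768432617188), 60.84867477416992)
pin px [(np.int64(200), np.int64(287), np.int64(288)), (np.int64(201), np.int64(287), np.int64(289)), (np.int64(202), np.int64(288), np.int64(288)), (np.int64(203), np.int64(288), np.int64(288)), (np.int64(204), np.int64(288), np.int64(288)), (np.int64(205), np.int64(288), np.int64(288)), (np.int64(206), np.int64(288), np.int64(288)), (np.int64(207), np.int64(288), np.int64(289)), (np.int64(208), np.int64(288), np.int64(289)), (np.int64(209), np.int64(288), np.int64(289)), (np.int64(210), np.int64(289), np.int64(289))]
[[612.0, -67.0, 149.0], [610.0, -62.0, 148.0], [612.0, -65.0, 132.0], [612.0, -65.0, 120.0], [610.0, -64.0, 112.0]]
post 342.82608695652175 217 227 [[537.0, 68.0, 90.0], [540.0, 72.0, 107.0], [542.0, 75.0, 125.0]]
block 341.3777777777778 228.62222222222223 [[529.0, 59.0, 74.0], [542.0, 71.0, 79.0], [549.0, 77.0, 86.0]]
side
pan z 103.38287117066778 ((610.2052001953125, -67.99562072753906),
[... 515 characters left out ...]
200), np.int64(338), np.int64(339)), (np.int64(201), np.int64(338), np.int64(339)), (np.int64(202), np.int64(338), np.int64(339)), (np.int64(203), np.int64(338), np.int64(339)), (np.int64(204), np.int64(339), np.int64(339))]
[[610.0, -66.0, 152.0], [607.0, -68.0, 147.0], [609.0, -70.0, 145.0], [609.0, -70.0, 133.0], [609.0, -71.0, 126.0], [609.0, -72.0, 120.0]]
post 300.7826086956522 167 179 [[530.0, 61.0, 87.0], [534.0, 63.0, 105.0], [540.0, 69.0, 125.0]]
block 300.9655172413793 180.82758620689654 [[524.0, 52.0, 78.0], [531.0, 58.0, 81.0], [544.0, 70.0, 83.0]]
[510.5 280.4  15. ]
[ 509.4 -117.6   15. ]
[ 671.2 -120.4   15. ]
ends of bar [array([534., 219.,  70.]), array([538., -64.,  70.])]
```

View pics/scene1.png

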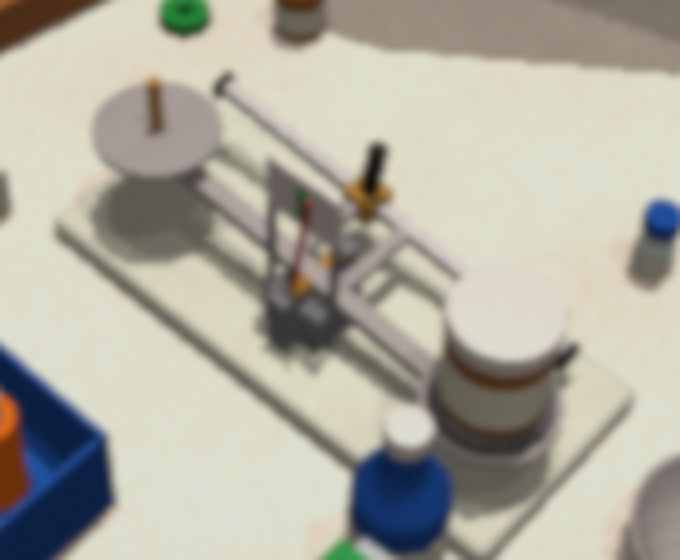

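The manual's scale: turns go in shares of pi/2 rad. Converting my numbers, 0.244 rad is 0.1553.

Call:
move_arm --pt "0 0 0.1553 0.518 -0.153 0 0.085" --pt "0 0 0.1553 0.518 -0.153 0 0.085" --pt "0 0 0.1553 0.518 -0.153 0 0.085" --pt "0 0 0.1553 0.518 -0.153 0 0.085" --pt "0 0 0.1553 0.518 -0.153 0 0.085" --pt "0 0 0.1553 0.518 -0.153 0 0.085" --pt "0 0 0.1553 0.518 -0.153 0 0.085" --pt "0 0 0.1553 0.518 -0.153 0 0.085"

```text
clock: 1.1
eef_pos: [581.5, -353.1, 231.0]
tcp_rot: [-3.141, 0.0, -0.0]
contact_force: [0.0, -1.0, 0.1]
opening: 0.994
grasp_force: 0.0
```

Call:
move_arm --pt "0 0 0 0 0 0 0.06" --pt "0 0 0 0 0 0 0.06"

```text
clock: 1.35
eef_pos: [579.6, -354.2, 230.6]
tcp_rot: [-3.141, 0.001, 0.001]
contact_force: [0.6, 0.4, -0.9]
opening: 0.703
grasp_force: 0.0
```

```bash
python3 - <<'E'
from h import *
s=sensors.sense();print(s['clock'],s['eef_pos'],s['tcp_rot'],s['opening'])
P=camera_params('wrist');print(np.round(P['world_from_camera'],3).tolist(),P['camera_matrix'])
i,d=snap('wrist');cv2.imwrite('pics/w0.png',i[:,:,::-1])
E
```

```text
1.35 [ 579.56347895 -354.21794414  230.59161069] [-3.14122939e+00  1.43181343e-03  7.66044166e-04] 0.7034323310713964
[[-0.001, -0.947, -0.321, 662.27], [-1.0, 0.0, 0.001, -353.975], [-0.0, 0.321, -0.947, 372.619], [0.0, 0.0, 0.0, 1.0]] [[308.25770294   0.         319.69695029]
 [  0.         308.25770294 204.09268808]
 [  0.           0.           1.        ]]
```

View pics/w0.png

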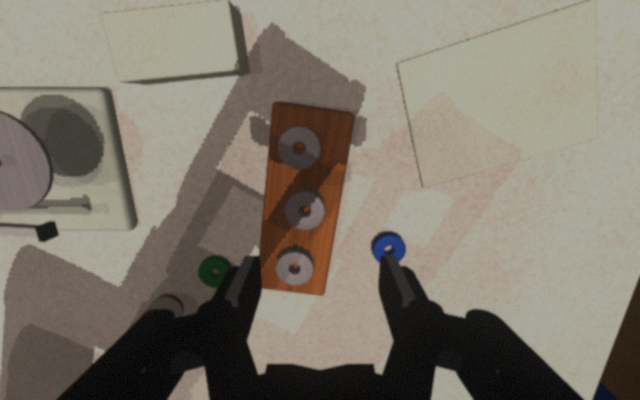

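The wrist view shows the three steel rings at about (299,147), (305,210) and (295,267) on the stand. The pan is at the left edge.

```bash
cat >> h.py <<'E'
def wrist_discs(z0,z1,amin=60):
    P=camera_params('wrist');i,d=snap('wrist');p=np.load('wrist.npz')['p']
    m=((p[...,2]>z0)&(p[...,2]<z1)).astype(np.uint8);m[:, :]=m
    k,l,s,c=cv2.connectedComponentsWithStats(m)
    for j in range(1,k):
        if s[j,4]<amin: continue
        z=np.median(p[l==j][:,2]);ct=max(cv2.findContours((l==j).astype(np.uint8),0,1)[0],key=len)
        if len(ct)<8: continue
        w=np.array([ray('wrist',*x,z)[:2] for x in ct[:,0].astype(float)],np.float32)
        e=cv2.fitEllipse(w);print(c[j].round(),s[j,4],'z',z.round(1),'ell',np.round(e[0],1),np.round(e[1],1))
    return i,p
E
python3 - <<'E'
from h import *
wrist_discs(58,70)
E
```

```text
[298. 147.] 1366 z 63.5 ell [ 616.3 -333.1] [42.3 42.7]
[304. 210.] 1152 z 63.4 ell [ 549.8 -337.6] [42.2 43.5]
[294. 267.] 986 z 63.4 ell [ 480.2 -324.8] [42.4 44.5]
```

Call:
move_arm --pt "0 0 0 0.0367 -0.0211 0.05 0.064" --pt "0 0 0 0.0367 -0.0211 0.1 0.064" --pt "0 0 0 0.0367 -0.0211 0.14 0.064" --pt "0 0 0 0.0367 -0.0211 0.16 0.064" --pt "0 0 0 0.0367 -0.0211 0.174 0.064" --pt "0 0 0 0.0367 -0.0211 0.178 0.064" --pt "0 0 0 0.0367 -0.0211 0.178 0.064"

```text
clock: 2.33
eef_pos: [617.2, -333.9, 54.3]
tcp_rot: [3.141, -0.001, -0.0]
contact_force: [0.2, -0.0, -0.3]
opening: 0.749
grasp_force: 0.0
```

Call:
move_arm --pt "0 0 0 -0.0005 -0.0005 0.001 0.04" --pt "0 0 0 -0.0005 -0.0005 0.001 0.03" --pt "0 0 0 -0.0005 -0.0005 0.001 0.03" --pt "0 0 0 -0.0005 -0.0005 0.001 0.03" --grip_force 30

```text
clock: 2.82
eef_pos: [616.8, -333.2, 53.8]
tcp_rot: [3.141, -0.002, 0.0]
contact_force: [-0.7, 0.3, 4.7]
opening: 0.494
grasp_force: 29.8
```

Call:
move_arm --pt "0 0 0 0 0 -0.03 0.03" --pt "0 0 0 0 0 -0.08 0.03" --pt "0 0 0 0 -0.03 -0.13 0.03" --pt "0 0 0 0 -0.08 -0.17 0.03" --pt "0 0 0 0 -0.13 -0.178 0.03" --pt "0 0 0 0 -0.165 -0.178 0.03" --pt "0 0 0 0 -0.173 -0.178 0.03" --pt "0 0 0 0 -0.173 -0.178 0.03"

```text
clock: 3.82
eef_pos: [616.3, -159.9, 230.5]
tcp_rot: [3.141, -0.0, 0.001]
contact_force: [0.5, -0.5, -0.8]
opening: 0.496
grasp_force: 31.0
```

```bash
cat >> h.py <<'E'
def st():
    s=sensors.sense();print(round(s['clock'],2),s['eef_pos'].round(1),s['tcp_rot'].round(3),s['contact_force'].round(1),s['opening'].round(3),s['grasp_force'])
def pin(name,i,p,zlo=108,zhi=156,c=(611,-67),r=25):
    h=cv2.cvtColor(i,cv2.COLOR_RGB2HSV)
    b=(np.hypot(p[...,0]-c[0],p[...,1]-c[1])<r)&(p[...,2]>zlo)&(p[...,2]<zhi)
    return b
E
python3 - <<'E'
from h import *
st();P=camera_params('wrist')
i,p=wrist_discs(96,110,300)
cv2.imwrite('pics/w1.png',i[:,:,::-1])
b=pin('wrist',i,p);q=p[b];print(len(q))
for z in range(108,156,6):
    k=b&(p[...,2]>=z)&(p[...,2]<z+6)
    if k.sum(): v,u=np.nonzero(k);print(z,k.sum(),p[k].mean(0).round(1),p[k].min(0).round(1),p[k].max(0).round(1),u.min(),u.max(),v.min(),v.max())
E
```

```text
Traceback (most recent call last):
  File "h.py", line 26, in st
    s=sensors.sense();print(round(s['clock'],2),s['eef_pos'].round(1),s['tcp_rot'].round(3),s['contact_force'].round(1),s['opening'].round(3),s['grasp_force'])
                                                                                                                        ^^^^^^^^^^^^^^^^^^
AttributeError: 'float' object has no attribute 'round'
```

```bash
sed -i "s/s\['opening'\].round(3)/round(s['opening'],3)/" h.py
python3 - <<'E'
from h import *
st()
i,p=wrist_discs(96,110,300)
cv2.imwrite('pics/w1.png',i[:,:,::-1])
b=pin('wrist',i,p)
for z in range(108,156,6):
    k=b&(p[...,2]>=z)&(p[...,2]<z+6)
    if k.sum(): v,u=np.nonzero(k);print(z,k.sum(),p[k].mean(0).round(1),p[k].min(0).round(1),p[k].max(0).round(1),u.min(),u.max(),v.min(),v.max())
E
```

```text
3.83 [ 616.3 -159.9  230.5] [ 3.141e+00 -0.000e+00  1.000e-03] [ 0.5 -0.5 -0.8] 0.496 30.982180628925562
[220. 198.] 7042 z 102.5 ell [610.4 -67.9] [90.3 91.5]
108 29 [612.4 -69.7 111.1] [608.3 -71.7 108.4] [614.6 -65.2 114. ] 214 222 199 207
114 36 [612.6 -69.2 117.1] [608.  -71.8 114.6] [614.8 -64.  119.9] 210 220 201 209
120 38 [612.1 -69.5 123.3] [607.  -71.6 120. ] [614.8 -64.3 126. ] 208 218 203 213
126 39 [612.5 -69.2 129.1] [607.2 -71.7 126.3] [614.9 -64.1 132. ] 205 215 205 215
132 41 [612.4 -69.5 135.2] [607.5 -71.7 132.2] [615.1 -64.7 138. ] 203 213 208 218
138 43 [612.4 -69.5 141.1] [608.1 -71.9 138.1] [614.7 -64.8 144. ] 201 211 210 220
144 137 [610.5 -67.5 148. ] [605.1 -72.  144.2] [614.9 -62.  149.9] 195 208 213 225
```

View pics/w1.png

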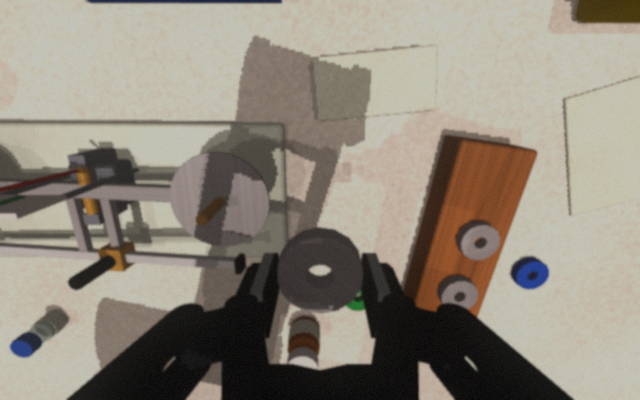

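The wrist view shows the pin on the pan at (210,210), with its tip near (201,219). The held ring has its hole at (320,269), and the poise post is at (95,272).

```bash
cat >> h.py <<'E'
def heldring(p,e):
    # ring seen from above: use depth points near the TCP
    k=(np.hypot(p[...,0]-e[0],p[...,1]-e[1])<21)&(p[...,2]>e[2]-15)&(p[...,2]<e[2]+30)
    m=k.copy();m[320:]=0
    z=np.median(p[m][:,2]);m&=abs(p[...,2]-z)<3.5
    ct,hi=cv2.findContours(m.astype(np.uint8),cv2.RETR_CCOMP,1)
    for c,hh in zip(ct,hi[0]):
        if len(c)>12:
            w=np.array([ray('wrist',*x,z)[:2] for x in c[:,0].astype(float)],np.float32);el=cv2.fitEllipse(w)
            print('held z',z.round(1),'hole' if hh[3]>=0 else 'outer',np.round(el[0],1),np.round(el[1],1),'rel tcp',np.round(np.array(el[0])-e[:2],1))
E
python3 - <<'E'
from h import *
p=np.load('wrist.npz')['p'];s=sensors.sense();heldring(p,s['eef_pos'])
b=pin('wrist',None,p,146,152);ct=max(cv2.findContours(b.astype(np.uint8),0,1)[0],key=len)
w=np.array([ray('wrist',*x,149)[:2] for x in ct[:,0].astype(float)],np.float32);print('tip',cv2.fitEllipse(w))
E
```

```text
held z 240.1 outer [ 616.7 -161.2] [41.1 42.3] rel tcp [ 0.5 -0.7]
held z 240.1 hole [ 617.2 -160.1] [11.8 12.8] rel tcp [0.9 0.4]Traceback (most recent call last):
  File "<stdin>", line 3, in <module>
  File "h.py", line 28, in pin
    h=cv2.cvtColor(i,cv2.COLOR_RGB2HSV)
cv2.error: OpenCV(4.12.0) /io/opencv/modules/imgproc/src/color.cpp:199: error: (-215:Assertion failed) !_src.empty() in function 'cvtColor'
```

Call:
move_arm --pt "0 0 0 -0.0067 -0.05 0 0.03" --pt "0 0 0 -0.0067 -0.085 0.02 0.03" --pt "0 0 0 -0.0067 -0.0927 0.045 0.03" --pt "0 0 0 -0.0067 -0.0927 0.06 0.03" --pt "0 0 0 -0.0067 -0.0927 0.067 0.03" --pt "0 0 0 -0.0067 -0.0927 0.067 0.03"

```text
clock: 4.62
eef_pos: [609.6, -68.2, 163.1]
tcp_rot: [3.142, 0.0, -0.001]
contact_force: [-0.5, -1.3, -1.8]
opening: 0.496
grasp_force: 31.1
```

```bash
python3 - <<'E'
from h import *
st();i,d=snap('wrist');p=np.load('wrist.npz')['p'];e=sensors.sense()['eef_pos'];heldring(p,e)
m=(np.hypot(p[...,0]-610,p[...,1]+67)<15)&(p[...,2]>105)&(p[...,2]<155)
print(m.sum(), p[m].mean(0) if m.any() else '')
E
```

```text
4.62 [609.6 -68.2 163.1] [ 3.142e+00  0.000e+00 -1.000e-03] [-0.5 -1.3 -1.8] 0.496 31.078634820878506
held z 172.6 outer [610.3 -68. ] [41.7 42.7] rel tcp [0.4 0.1]
held z 172.6 hole [610.4 -67.7] [11.9 12.9] rel tcp [0.4 0.4]
125 [613.53960669 -66.72734284 113.16579654]
```

Call:
move_arm --pt "0 0 0 0 0 0.002 0.03" --pt "0 0 0 0 0 0.006 0.03" --pt "0 0 0 0 0 0.009 0.03" --pt "0 0 0 0 0 0.011 0.03" --pt "0 0 0 0 0 0.013 0.03" --pt "0 0 0 0 0 0.013 0.03"

```text
clock: 5.42
eef_pos: [609.4, -67.2, 150.1]
tcp_rot: [-3.142, 0.0, -0.0]
contact_force: [-0.4, 1.0, -1.1]
opening: 0.49
grasp_force: 31.1
```

Call:
move_arm --pt "0 0 0 0 0 0.003 0.03" --pt "0 0 0 0 0 0.006 0.03" --pt "0 0 0 0 0 0.01 0.03" --pt "0 0 0 0 0 0.01 0.03"

```text
clock: 5.92
eef_pos: [609.2, -67.2, 139.8]
tcp_rot: [-3.142, 0.001, -0.0]
contact_force: [0.3, 0.5, -2.1]
opening: 0.498
grasp_force: 31.1
```

Call:
move_arm --pt "0 0 0 0 0 0.006 0.03" --pt "0 0 0 0 0 0.013 0.03" --pt "0 0 0 0 0 0.02 0.03" --pt "0 0 0 0 0 0.026 0.03" --pt "0 0 0 0 0 0.029 0.03" --pt "0 0 0 0 0 0.029 0.03"

```text
clock: 6.68
eef_pos: [609.4, -67.2, 111.0]
tcp_rot: [-3.142, 0.0, -0.0]
contact_force: [-0.4, -0.2, -1.3]
opening: 0.494
grasp_force: 31.1
```

Call:
move_arm --pt "0 0 0 0 0 0.001 0.03" --pt "0 0 0 0 0 0.002 0.03" --pt "0 0 0 0 0 0.002 0.03"

```text
clock: 7.05
eef_pos: [609.6, -67.2, 109.3]
tcp_rot: [-3.142, -0.0, -0.0]
contact_force: [0.3, 0.3, -1.5]
opening: 0.49
grasp_force: 31.1
```

Call:
move_arm --pt "0 0 0 0 0 0.0008 0.03" --pt "0 0 0 0 0 0.0015 0.03" --pt "0 0 0 0 0 0.0015 0.03"

```text
clock: 7.42
eef_pos: [609.5, -67.2, 107.7]
tcp_rot: [-3.142, 0.0, -0.0]
contact_force: [0.0, -0.8, -1.4]
opening: 0.497
grasp_force: 31.1
```

Call:
move_arm --pt "0 0 0 0 0 0.0006 0.03" --pt "0 0 0 0 0 0.001 0.03" --pt "0 0 0 0 0 0.001 0.03"

```text
clock: 7.8
eef_pos: [609.5, -67.2, 106.8]
tcp_rot: [-3.142, 0.0, -0.0]
contact_force: [0.4, -0.4, -1.4]
opening: 0.494
grasp_force: 31.1
```

Call:
move_arm --pt "0 0 0 0 0 0.0005 0.048" --pt "0 0 0 0 0 0.0005 0.054" --pt "0 0 0 0 0 0.0005 0.058" --pt "0 0 0 0 0 -0.002 0.06" --pt "0 0 0 0 0 -0.03 0.06" --pt "0 0 0 0 0 -0.08 0.06" --pt "0 0 0 0 0.03 -0.125 0.06" --pt "0 0 0 0 0.09 -0.125 0.06"

```text
clock: 8.8
eef_pos: [612.2, -157.2, 236.7]
tcp_rot: [3.14, -0.008, 0.003]
contact_force: [1.0, -1.1, 0.5]
opening: 0.704
grasp_force: 0.0
```

```bash
python3 - <<'E'
from h import *
st();i,p=wrist_discs(112,120,200)
wrist_discs(99,108,300)
wrist_discs(58,70,200)
i,d=snap('wrist');cv2.imwrite('pics/w2.png',i[:,:,::-1])
E
```

```text
8.8 [ 612.2 -157.2  236.7] [ 3.14e+00 -8.00e-03  3.00e-03] [ 1.  -1.1  0.5] 0.704 0.0
[221. 199.] 1493 z 116.4 ell [609.5 -76.7] [41.3 41.9]
[215. 191.] 5450 z 102.6 ell [609.7 -64.3] [90.  91.1]
[ 81. 160.] 398 z 68.1 ell [636.1  80.4] [23.  32.6]
[ 54. 181.] 453 z 66.4 ell [614.7 115.3] [13.8 57.4]
[ 73. 228.] 1816 z 65.5 ell [568.3 127.7] [ 76.9 104.8]
[121. 227.] 360 z 66.6 ell [516.5  83.7] [62.  87.8]
[477. 235.] 1107 z 63.4 ell [ 549.8 -332.1] [42.4 45. ]
[457. 289.] 937 z 63.3 ell [ 480.3 -319.6] [42.5 45.6]
[ 19. 345.] 310 z 59.3 ell [398.  224.2] [26.7 28. ]
```

```bash
python3 - <<'E'
from h import *
st();wrist_discs(112,120,200)
wrist_discs(99,108,300)
i,p=wrist_discs(58,70,900)
m=(np.hypot(p[...,0]-610,p[...,1]+67)<20)&(p[...,2]>122)&(p[...,2]<155);print('pin',p[m].mean(0),p[m].min(0),p[m].max(0));st()
E
```

```text
9.0 [ 609.2 -158.1  231.8] [-3.141e+00  0.000e+00 -2.000e-03] [-0.3  1.1  0. ] 0.698 0.0
[218. 197.] 1547 z 116.4 ell [610.1 -67. ] [41.9 42.2]
[223. 189.] 5551 z 102.5 ell [610.2 -66.5] [90.4 91.2]
[ 78. 226.] 1855 z 65.5 ell [570.3 126.5] [ 79.5 104. ]
[483. 235.] 1127 z 63.4 ell [ 550.3 -335.1] [42.4 45.7]
[462. 290.] 957 z 63.3 ell [ 480.6 -322.5] [42.8 45.9]
pin [611.46795224 -68.36266067 140.831792  ] [605.2121436  -71.82442082 122.32369654] [615.07075777 -61.62036196 149.96669507]
9.15 [ 609.3 -156.3  231.4] [-3.141e+00  1.000e-03  0.000e+00] [ 0.4 -1.4  0.4] 0.699 0.0
```

View pics/w2.png

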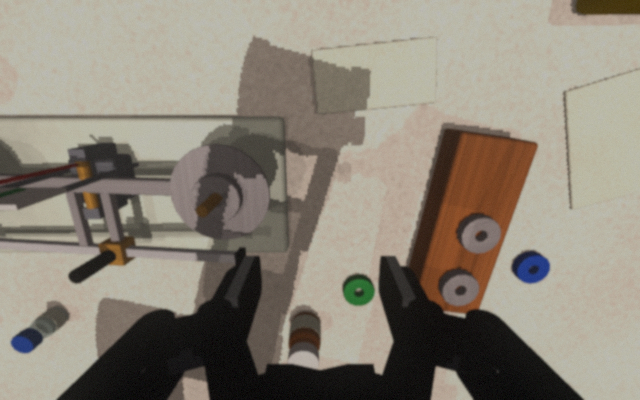

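Call:
move_arm --pt "0 0 0 -0.02 0.06 0 0.064" --pt "0 0 0 -0.04 0.12 0.02 0.064" --pt "0 0 0 -0.0598 0.175 0.06 0.064" --pt "0 0 0 -0.0598 0.1804 0.11 0.064" --pt "0 0 0 -0.0598 0.1804 0.145 0.064" --pt "0 0 0 -0.0598 0.1804 0.165 0.064" --pt "0 0 0 -0.0598 0.1804 0.177 0.064" --pt "0 0 0 -0.0598 0.1804 0.177 0.064"

```text
clock: 10.15
eef_pos: [550.1, -337.1, 54.9]
tcp_rot: [-3.142, 0.0, 0.001]
contact_force: [0.7, 0.2, 0.5]
opening: 0.75
grasp_force: 0.0
```

Call:
move_arm --pt "0 0 0 0 0 0 0.064"

```text
clock: 10.28
eef_pos: [550.7, -337.8, 56.2]
tcp_rot: [3.14, -0.002, 0.0]
contact_force: [0.1, -0.6, -0.2]
opening: 0.752
grasp_force: 0.0
```

Call:
move_arm --pt "0 0 0 -0.0005 0 0.0015 0.04" --pt "0 0 0 -0.0005 0 0.0015 0.03" --pt "0 0 0 -0.0005 0 0.0015 0.03" --pt "0 0 0 -0.0005 0 0.0015 0.03" --grip_force 30

```text
clock: 10.78
eef_pos: [549.7, -337.9, 54.4]
tcp_rot: [3.141, -0.001, -0.0]
contact_force: [-0.8, 1.4, 6.5]
opening: 0.488
grasp_force: 30.5
```

Call:
move_arm --pt "0 0 0 0 0 -0.03 0.03" --pt "0 0 0 0 0 -0.08 0.03" --pt "0 0 0 0.03 -0.03 -0.13 0.03" --pt "0 0 0 0.06 -0.08 -0.177 0.03" --pt "0 0 0 0.06 -0.13 -0.177 0.03" --pt "0 0 0 0.06 -0.17 -0.177 0.03" --pt "0 0 0 0.06 -0.178 -0.177 0.03" --pt "0 0 0 0.06 -0.178 -0.177 0.03"

```text
clock: 11.78
eef_pos: [609.1, -159.6, 230.2]
tcp_rot: [3.141, 0.0, 0.001]
contact_force: [-0.1, -0.4, -2.0]
opening: 0.486
grasp_force: 31.5
```

Call:
move_arm --pt "0 0 0 0 0 0 0.03" --pt "0 0 0 0 0 0 0.03"

```text
clock: 12.02
eef_pos: [609.1, -160.8, 230.1]
tcp_rot: [3.141, 0.0, -0.002]
contact_force: [0.7, 0.2, -1.8]
opening: 0.487
grasp_force: 31.5
```

```bash
python3 - <<'E'
from h import *
st();i,p=wrist_discs(112,120,200);heldring(p,sensors.sense()['eef_pos'])
m=(np.hypot(p[...,0]-610,p[...,1]+67)<20)&(p[...,2]>122)&(p[...,2]<155);print('pin',p[m].min(0),p[m].max(0));st()
E
```

```text
12.03 [ 609.1 -160.8  230.1] [ 3.141e+00  0.000e+00 -2.000e-03] [ 0.7  0.2 -1.8] 0.487 31.508111532311887
[215. 197.] 1564 z 116.3 ell [610.2 -67.8] [41.9 42.3]
held z 239.1 outer [ 609.5 -160.7] [41.5 42.5] rel tcp [0.4 0.1]
held z 239.1 hole [ 610.  -160.3] [11.9 12.9] rel tcp [0.9 0.4]
pin [605.50693945 -72.00943456 122.05076549] [614.86323585 -62.45754265 149.88265683]
12.07 [ 609.1 -160.7  230.1] [ 3.142e+00  0.000e+00 -2.000e-03] [-0.   0.1 -0.4] 0.485 31.50844932650216
```

Call:
move_arm --pt "0 0 0 0.0003 -0.05 0 0.03" --pt "0 0 0 0.0003 -0.085 0.02 0.03" --pt "0 0 0 0.0003 -0.0935 0.045 0.03" --pt "0 0 0 0.0003 -0.0935 0.06 0.03" --pt "0 0 0 0.0003 -0.0935 0.07 0.03" --pt "0 0 0 0.0003 -0.0935 0.07 0.03" --pt "0 0 0 0.0003 -0.0935 0.074 0.03" --pt "0 0 0 0.0003 -0.0935 0.078 0.03"

```text
clock: 13.08
eef_pos: [610.0, -66.5, 152.7]
tcp_rot: [3.141, -0.001, -0.001]
contact_force: [-1.3, -0.6, -1.7]
opening: 0.49
grasp_force: 31.5
```

Call:
move_arm --pt "0 0 0 0 0 0 0.03"

```text
clock: 13.2
eef_pos: [609.4, -66.2, 152.2]
tcp_rot: [-3.142, 0.0, -0.0]
contact_force: [-0.7, -0.2, -1.5]
opening: 0.485
grasp_force: 31.5
```

Call:
move_arm --pt "0 0 0 0 0.0004 0 0.03" --pt "0 0 0 0 0.0004 0.002 0.03" --pt "0 0 0 0 0.0004 0.005 0.03" --pt "0 0 0 0 0.0004 0.008 0.03" --pt "0 0 0 0 0.0004 0.012 0.03"

```text
clock: 13.82
eef_pos: [609.5, -66.5, 140.0]
tcp_rot: [-3.142, 0.0, -0.0]
contact_force: [0.2, 0.6, -0.9]
opening: 0.488
grasp_force: 31.5
```

Call:
move_arm --pt "0 0 0 0 0.0005 0.004 0.03" --pt "0 0 0 0 0.0005 0.01 0.03" --pt "0 0 0 0 0.0005 0.015 0.03" --pt "0 0 0 0 0.0005 0.017 0.03" --pt "0 0 0 0 0.0005 0.018 0.03" --pt "0 0 0 0 0.0005 0.018 0.03"

```text
clock: 14.58
eef_pos: [609.6, -67.1, 122.3]
tcp_rot: [-3.142, -0.0, -0.0]
contact_force: [0.2, -0.2, -1.8]
opening: 0.489
grasp_force: 31.5
```

Call:
move_arm --pt "0 0 0 0 0 0.0005 0.03" --pt "0 0 0 0 0 0.001 0.03" --pt "0 0 0 0 0 0.001 0.03"

```text
clock: 14.95
eef_pos: [609.6, -67.1, 121.3]
tcp_rot: [3.142, -0.0, -0.0]
contact_force: [0.9, 0.4, -2.4]
opening: 0.489
grasp_force: 31.5
```

Call:
move_arm --pt "0 0 0 0 0 0.0006 0.03" --pt "0 0 0 0 0 0.0006 0.048" --pt "0 0 0 0 0 0.0006 0.054" --pt "0 0 0 0 0 0.0006 0.06" --pt "0 0 0 0 0 -0.003 0.06" --pt "0 0 0 0 0 -0.03 0.06" --pt "0 0 0 0 0 -0.08 0.06" --pt "0 0 0 0 0 -0.11 0.06"

```text
clock: 15.95
eef_pos: [610.3, -67.1, 234.0]
tcp_rot: [3.141, -0.003, -0.0]
contact_force: [-0.5, 1.0, -0.2]
opening: 0.705
grasp_force: 0.0
```

Call:
move_arm --pt "0 0 0 -0.02 0.05 0 0.03" --pt "0 0 0 -0.02 0.09 0 0" --pt "0 0 0 -0.02 0.09 0 0" --pt "0 0 0 -0.02 0.09 0 0" --pt "0 0 0 -0.02 0.09 0 0" --pt "0 0 0 -0.02 0.09 0 0" --pt "0 0 0 -0.02 0.09 0 0" --pt "0 0 0 -0.02 0.09 0 0"

```text
clock: 16.95
eef_pos: [589.6, -156.8, 231.3]
tcp_rot: [-3.142, 0.0, 0.0]
contact_force: [-0.3, -0.3, 0.8]
opening: -0.001
grasp_force: 0.0
```

```bash
python3 - <<'E'
from h import *
st()
i,d=snap('wrist');p=np.load('wrist.npz')['p']
r=np.hypot(p[...,0]-610.2,p[...,1]+67)
for a,b,c in ((9,19,'ring'),(26,43,'pan')):
    k=(r>a)&(r<b)&(p[...,2]>70);print(c,np.percentile(p[k][:,2],[10,50,90]).round(1))
i2,p=i,p
m=(p[...,0]>515)&(p[...,0]<560)&(p[...,1]<110)&(p[...,1]>0)&(p[...,2]>88)&(p[...,2]<140);print('post',m.sum(),p[m].mean(0),p[m].min(0),p[m].max(0))
t=m&(p[...,2]>p[m][:,2].max()-3);print('top',p[t].mean(0))
cv2.imwrite('pics/w3.png',i[:,:,::-1])
for n in("scene","side"):
    i,d=snap(n);p=np.load(n+'.npz')['p'];r=np.hypot(p[...,0]-610.2,p[...,1]+67)
    for a,b,c in ((9,19,'ring'),(26,43,'pan')):
        k=(r>a)&(r<b)&(p[...,2]>70);print(n,c,np.percentile(p[k][:,2],[10,50,90]).round(1))
E
```

```text
16.95 [ 589.6 -156.8  231.3] [-3.142  0.     0.   ] [-0.3 -0.3  0.8] -0.001 0.0
ring [120.7 121.7 122.5]
pan [ 93.   94.1 313.2]
post 599 [537.33960346  63.53785297 109.91679869] [529.05015912  58.39072965  88.16437577] [542.65455889  74.35700002 123.80473757]
top [535.85168911  66.7004133  122.21808969]
scene ring [107.  122.3 124.5]
scene pan [ 95.2 574.3 621.3]
side ring [120.1 122.7 124.3]
side pan [ 92.9  94.8 626.9]
```

View pics/w3.png

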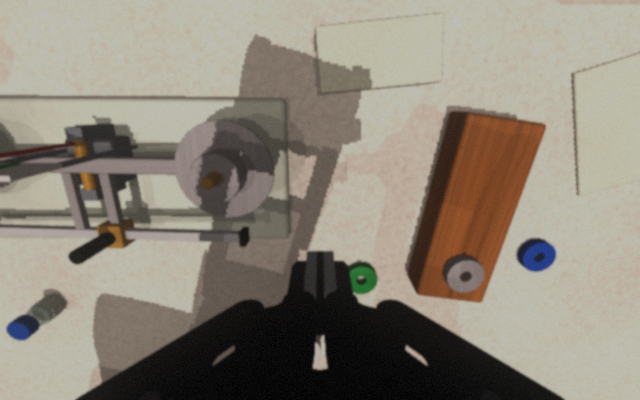

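The wrist view shows both rings on the pin at (218,182), the poise post top near (80,255), and one ring left on the stand at (465,273). The pan dropped 8.4 mm, so the beam is at about -0.064 rad. That calls for roughly 35 mm of poise travel.

Call:
move_arm --pt "0 0 0 -0.0537 -0.06 0 0" --pt "0 0 0 -0.0537 -0.12 0 0" --pt "0 0 0 -0.0537 -0.18 0 0" --pt "0 0 0 -0.0537 -0.24 0 0" --pt "0 0 0 -0.0537 -0.2588 0.03 0" --pt "0 0 0 -0.0537 -0.2588 0.03 0" --pt "0 0 0 -0.0537 -0.2588 0.03 0" --pt "0 0 0 -0.0537 -0.2588 0.03 0"

```text
clock: 18.1
eef_pos: [536.5, 100.8, 202.2]
tcp_rot: [-3.142, -0.001, -0.002]
contact_force: [0.1, -1.0, -0.3]
opening: -0.002
grasp_force: 0.0
```

```bash
cat >> h.py <<'E'
def post(p,y0=-20,y1=110):
    m=(p[...,0]>515)&(p[...,0]<558)&(p[...,1]<y1)&(p[...,1]>y0)&(p[...,2]>88)&(p[...,2]<135)
    t=m&(p[...,2]>np.percentile(p[m][:,2],95)-4);print('post',m.sum(),p[m].min(0).round(1),p[m].max(0).round(1),'top',p[t].mean(0).round(1),np.ptp(p[t],axis=0).round(1))
def pan(p):
    r=np.hypot(p[...,0]-610.2,p[...,1]+67)
    for a,b,c in ((9,19,'ring'),(26,42,'pan')):
        k=(r>a)&(r<b)&(p[...,2]>70)&(p[...,2]<140);print(c,k.sum(),np.percentile(p[k][:,2],[10,50,90]).round(1))
E
python3 - <<'E'
from h import *
st();i,d=snap('wrist');p=np.load('wrist.npz')['p'];st();post(p);pan(p)
m=(p[...,0]>560)&(p[...,0]<680)&(p[...,1]>20)&(p[...,1]<160)&(p[...,2]>130)&(p[...,2]<178);print('needle plate',np.percentile(p[m],[1,50,99],axis=0).round(0).tolist())
cv2.imwrite('pics/w4.png',i[:,:,::-1])
E
```

```text
18.1 [536.5 100.8 202.2] [-3.142e+00 -1.000e-03 -2.000e-03] [ 0.1 -1.  -0.3] -0.002 0.0
18.15 [536.5 100.8 202.1] [-3.142e+00 -1.000e-03 -2.000e-03] [-0.4  0.  -0.7] -0.004 0.0
post 429 [529.2  60.3  88.3] [542.3  74.6 123.9] top [535.8  68.  122.2] [12.7 13.   4.5]
ring 1679 [120.7 121.6 122.5]
pan 4593 [92.7 93.7 94.6]
needle plate [[620.0, 52.0, 151.0], [622.0, 83.0, 172.0], [633.0, 111.0, 174.0]]
```

View pics/w4.png

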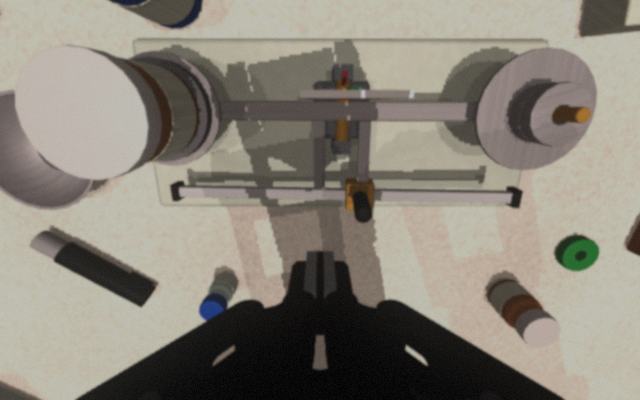

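The view shows the closed fingers at (320,265) on the +y side of the poise post (top at 362,215). The path down is clear.

Call:
move_arm --pt "0 0 0 0 0 0.04 0" --pt "0 0 0 0 0 0.08 0" --pt "0 0 0 0 0 0.1 0" --pt "0 0 0 0 0 0.104 0" --pt "0 0 0 0 0.005 0.104 0" --pt "0 0 0 0 0.01 0.104 0"

```text
clock: 18.9
eef_pos: [536.8, 91.4, 98.5]
tcp_rot: [-3.141, -0.002, -0.0]
contact_force: [0.0, 0.7, -0.3]
opening: -0.002
grasp_force: 0.0
```

Call:
move_arm --pt "0 0 0 0 0.003 0 0" --pt "0 0 0 0 0.006 0 0" --pt "0 0 0 0 0.009 0 0" --pt "0 0 0 0 0.012 0 0" --pt "0 0 0 0 0.015 0 0" --pt "0 0 0 0 0.018 0 0" --pt "0 0 0 0 0.021 0 0" --pt "0 0 0 0 0.024 0 0"

```text
clock: 19.9
eef_pos: [535.8, 67.6, 97.2]
tcp_rot: [3.142, 0.0, -0.0]
contact_force: [0.3, 0.8, -0.1]
opening: -0.0
grasp_force: 0.5
```

```bash
python3 - <<'E'
from h import *
st();i,d=snap('wrist');p=np.load('wrist.npz')['p'];post(p,y1=sensors.sense()['eef_pos'][1]);pan(p)
for n in('scene','side'):
    i,d=snap(n);p=np.load(n+'.npz')['p'];pan(p)
E
```

```text
19.9 [535.8  67.6  97.2] [ 3.142  0.    -0.   ] [ 0.3  0.8 -0.1] -0.0 0.5131969414651394
post 2407 [524.9  40.4  88. ] [547.7  67.3 135. ] top [542.2  65.2 133.1] [22.7 12.5  5.4]
ring 1987 [110.5 111.3 112.2]
pan 9668 [82.6 83.5 84.3]
ring 100 [ 92.7 111.8 114.5]
pan 257 [82.7 84.6 86.8]
ring 89 [111.  113.1 114.7]
pan 311 [83.1 84.8 86.6]
```

Call:
move_arm --pt "0 0 0 0 0.003 0 0" --pt "0 0 0 0 0.006 0 0" --pt "0 0 0 0 0.009 0 0" --pt "0 0 0 0 0.012 0 0" --pt "0 0 0 0 0.012 0 0" --pt "0 0 0 0 0.004 0 0" --pt "0 0 0 0 0 0 0" --pt "0 0 0 0 0 0 0"

```text
clock: 21.05
eef_pos: [535.9, 68.3, 97.3]
tcp_rot: [3.142, -0.0, 0.001]
contact_force: [0.1, 1.1, 0.4]
opening: -0.002
grasp_force: 0.0
```

Call:
move_arm --pt "0 0 0 0 0 0 0" --pt "0 0 0 0 0 0 0" --pt "0 0 0 0 0 0 0" --pt "0 0 0 0 0 0 0" --pt "0 0 0 0 0 0 0" --pt "0 0 0 0 0 0 0" --pt "0 0 0 0 0 0 0" --pt "0 0 0 0 0 0 0"

```text
clock: 22.05
eef_pos: [535.9, 67.8, 97.3]
tcp_rot: [3.142, 0.0, -0.0]
contact_force: [-0.1, 0.5, 0.2]
opening: -0.003
grasp_force: 0.0
```

```bash
python3 - <<'E'
from h import *
st();i,d=snap('wrist');p=np.load('wrist.npz')['p'];post(p,y1=50);pan(p)
for n in('scene','side'):
    i,d=snap(n);p=np.load(n+'.npz')['p'];pan(p)
E
```

```text
22.05 [535.9  67.8  97.3] [ 3.142  0.    -0.   ] [-0.1  0.5  0.2] -0.003 0.0
post 1425 [531.3  29.   88. ] [542.4  42.9 123.4] top [537.5  36.3 121.3] [10.9 13.6  5. ]
ring 1699 [112.8 113.7 114.5]
pan 9816 [84.9 85.8 86.6]
ring 100 [ 98.4 114.1 116.6]
pan 254 [84.6 86.8 88.8]
ring 90 [112.8 114.4 116. ]
pan 298 [85.  86.6 88.6]
```

```bash
cat >> h.py <<'E'
def beam(p):
    m=(abs(p[...,0]-611)<12)&(p[...,1]>-15)&(p[...,1]<185)&(abs(p[...,1]-82)>25)&(p[...,2]>55)&(p[...,2]<95)
    q=p[m];k=np.ones(len(q),bool)
    for _ in range(8): c=np.polyfit(q[k,1],q[k,2],1);r=q[:,2]-np.polyval(c,q[:,1]);k=abs(r)<max(1.2,1.5*r[k].std())
    print('beam slope (=angle if -, jar low)',c.round(4),k.sum(),r[k].std().round(2),q[k,1].min().round(0),q[k,1].max().round(0))
E
python3 - <<'E'
from h import *
i,d=snap('wrist');p=np.load('wrist.npz')['p'];beam(p);pan(p)
i,d=snap('scene');beam(np.load('scene.npz')['p']);i,d=snap('side');beam(np.load('side.npz')['p'])
E
```

```text
beam slope (=angle if -, jar low) [-7.80000e-03  7.11574e+01] 7937 0.57 -15.0 185.0
ring 1689 [112.7 113.6 114.4]
pan 9830 [84.8 85.7 86.6]
beam slope (=angle if -, jar low) [-6.30000e-03  7.19627e+01] 130 0.69 -14.0 181.0
beam slope (=angle if -, jar low) [-8.80000e-03  7.21364e+01] 116 0.67 -10.0 183.0
```

Call:
move_arm --pt "0 0 0 0 0.006 0 0" --pt "0 0 0 0 0.01 0 0" --pt "0 0 0 0 0.0125 0 0" --pt "0 0 0 0 0.0145 0 0" --pt "0 0 0 0 0.0164 0 0" --pt "0 0 0 0 0.0164 0 0" --pt "0 0 0 0 0.008 0 0" --pt "0 0 0 0 0 0 0"

```text
clock: 23.35
eef_pos: [535.9, 68.4, 97.3]
tcp_rot: [-3.142, -0.0, -0.0]
contact_force: [-0.1, 0.6, 1.0]
opening: -0.004
grasp_force: 0.0
```

Call:
move_arm --pt "0 0 0 0 0 0 0" --pt "0 0 0 0 0 0 0" --pt "0 0 0 0 0 0 0" --pt "0 0 0 0 0 0 0" --pt "0 0 0 0 0 0 0" --pt "0 0 0 0 0 0 0" --pt "0 0 0 0 0 0 0" --pt "0 0 0 0 0 0 0"

```text
clock: 24.35
eef_pos: [535.9, 67.8, 97.3]
tcp_rot: [-3.142, 0.0, -0.0]
contact_force: [0.2, -0.5, -0.3]
opening: 0.002
grasp_force: 0.0
```

```bash
python3 - <<'E'
from h import *
st()
for n in('wrist','scene','side'):
    i,d=snap(n);p=np.load(n+'.npz')['p'];beam(p);pan(p)
    if n=='wrist':post(p,y1=45)
E
```

```text
24.35 [535.9  67.8  97.3] [-3.142  0.    -0.   ] [ 0.2 -0.5 -0.3] 0.002 0.0
beam slope (=angle if -, jar low) [-2.10000e-03  7.06839e+01] 7909 0.56 -15.0 185.0
ring 1807 [111.9 112.8 113.6]
pan 9739 [84.  84.9 85.7]
post 1474 [529.5  25.4  88.1] [542.7  39.1 123. ] top [537.1  32.4 121. ] [13.2 13.6  4.9]
beam slope (=angle if -, jar low) [-2.90000e-03  7.19465e+01] 152 0.68 -14.0 180.0
ring 94 [ 95.2 113.3 115.8]
pan 251 [83.4 86.1 88. ]
beam slope (=angle if -, jar low) [-8.00000e-03  7.18843e+01] 122 0.68 -10.0 184.0
ring 95 [111.9 113.6 115.3]
pan 315 [83.9 85.5 87.5]
```

Call:
move_arm --pt "0 0 0 0 0.008 0 0" --pt "0 0 0 0 0.0125 0 0" --pt "0 0 0 0 0.0155 0 0" --pt "0 0 0 0 0.017 0 0" --pt "0 0 0 0 0.0178 0 0" --pt "0 0 0 0 0.0178 0 0" --pt "0 0 0 0 0.01 0 0" --pt "0 0 0 0 0 0 0"

```text
clock: 25.5
eef_pos: [535.9, 68.4, 97.3]
tcp_rot: [-3.142, -0.0, -0.0]
contact_force: [-0.6, 0.1, 0.5]
opening: 0.001
grasp_force: 0.0
```

Call:
move_arm --pt "0 0 0 0 0 0 0" --pt "0 0 0 0 0 -0.02 0" --pt "0 0 0 0 0 -0.06 0" --pt "0 0 0 0 0 -0.105 0" --pt "0 0 0 0 0 -0.105 0" --pt "0 0 0 0 0 -0.105 0" --pt "0 0 0 0 0 -0.105 0" --pt "0 0 0 0 0 -0.105 0"

```text
clock: 26.5
eef_pos: [535.3, 67.7, 201.2]
tcp_rot: [3.141, 0.002, -0.0]
contact_force: [0.6, 0.2, -0.1]
opening: 0.001
grasp_force: 0.0
```

Call:
move_arm --pt "0 0 0 0 0 0 0" --pt "0 0 0 0 0 0 0" --pt "0 0 0 0 0 0 0" --pt "0 0 0 0 0 0 0"

```text
clock: 27.0
eef_pos: [535.9, 67.8, 202.3]
tcp_rot: [-3.142, -0.0, -0.0]
contact_force: [0.6, -0.1, 0.3]
opening: 0.002
grasp_force: 0.0
```

```bash
python3 - <<'E'
from h import *
st()
for n in('wrist','wrist','scene','side'):
    i,d=snap(n);p=np.load(n+'.npz')['p'];beam(p);pan(p)
    if n=='wrist':post(p,y1=45);w=i
cv2.imwrite('pics/w5.png',w[:,:,::-1])
E
```

```text
27.0 [535.9  67.8 202.3] [-3.142 -0.    -0.   ] [ 0.6 -0.1  0.3] 0.002 0.0
beam slope (=angle if -, jar low) [9.0000e-04 7.0475e+01] 3023 0.58 -15.0 185.0
ring 1604 [111.6 112.4 113.3]
pan 4454 [83.6 84.5 85.4]
post 439 [528.7  24.4  88.7] [542.   37.7 123.5] top [535.7  31.  121.1] [13.1 13.3  5.4]
beam slope (=angle if -, jar low) [7.00000e-04 7.05001e+01] 2985 0.58 -15.0 185.0
ring 1596 [111.5 112.4 113.3]
pan 4449 [83.6 84.5 85.4]
post 438 [528.6  24.5  88.2] [542.2  37.8 122.9] top [535.8  31.1 121.1] [13.5 13.2  4.6]
beam slope (=angle if -, jar low) [3.30000e-03 7.12574e+01] 138 0.65 -14.0 182.0
ring 98 [ 92.6 112.7 114.9]
pan 260 [83.4 85.6 87.4]
beam slope (=angle if -, jar low) [-2.90000e-03  7.17001e+01] 106 0.69 -11.0 184.0
ring 93 [111.2 113.2 115.4]
pan 306 [83.7 85.5 87.4]
```

View pics/w5.png

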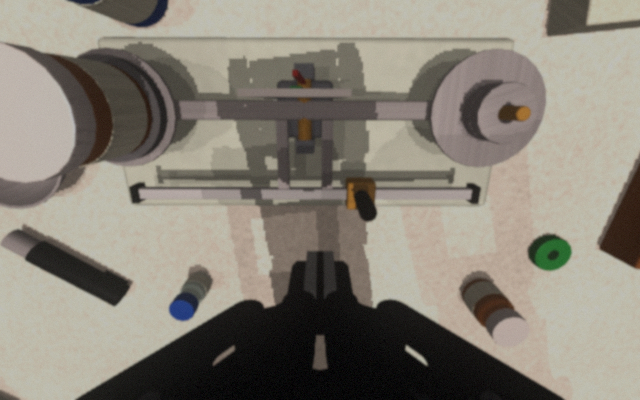

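The view shows both rings on the pin at (515,112), the poise at (362,195), nothing else disturbed, and the gripper clear of everything. The beam is level to about 0.001 rad: slope +0.0008, and the pan at 84.5 mm as expected for level.

```bash
python3 -c "
from rig import order
print(order.sign_off())"
```

```text
the job is handed in; nothing more can be done
None
```

The job is handed in: two ring weights are on the pin, the third is still on its stand, and the poise was slid out about 36 mm. The beam floats level to within about 0.001 rad by the wrist camera, and the arm is clear of everything.

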